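Square a tile into the stencilling jig

TASK

Push the square terracotta tile along the bench into the corner of the wooden jig until it lies flush against both rails, and push the jig's sliding stop up until it touches the tile, so that the tile is boxed in for stencilling. Only push: do not pick up or tip the tile, leave the cup, the jar and the kiln post where they stand, and finish clear of everything.

Things in the scene. Friction and masses are not known exactly. Their poses are not given: they have to be found in the camera images.
- tile: Loose square terracotta tile, 120 x 120 x 20 mm, about 0.5 kg, ring and dot of white slip on top, lying flat on the bench. Origin: centre of its underside. x and y run parallel to its edges, z up. At the start it is turned up to 0.35 rad relative to the jig, on the open bench inside the L. Slides at about 3 to 8 N (up to 15 N rubbing along a rail); pushed off centre it turns.
- jig: Fixed L of two wooden rails, 26 mm wide, 22 mm high. Origin: inner corner where their inner faces meet, at bench level. Back rail: inner face is the plane x = 0 of the jig's frame, y from -340 to +26 mm. Side rail: inner face is the plane y = 0, x from -200 to 0 mm. x points roughly away from the robot, y to its left. The tile belongs at x < 0, y < 0; flush, its centre is at (-60, -60) mm.
- stop (a joint): Travel (m, 0 to 0.19) of the stop, a wooden block hanging over the back rail that slides along it in jig +y, towards the side rail. Jig x -46 to -2 mm (a cap goes on over the rail to x = 34), 40 mm in jig y, top 49 mm above the bench. Its tile-side face is at jig y = -0.290 + value: it meets a seated tile at 0.170. Starts at 0.005 to 0.035, moves at 2 to 3 N, stays where left.
- stop_push (a point): Point in the middle (in x) of the stop's outer face, the face turned away from the tile, 36 mm above the bench: the place to push the stop in jig +y. It lies at jig x = -24 mm, y = -0.330 + joint value.
- cup: Bystander: open terracotta cup, 76 mm across the rim, 85 mm high, loose. Origin: centre of its underside.
- jar: Bystander: closed grey glaze jar with a white cap and pale label, 60 mm across, 75 mm high, loose. Origin: centre of its underside.
- post: Bystander: upright white kiln post, 38 x 38 mm, 76 mm high, loose. Origin: centre of its underside.

How it is judged:
At the end, for the whole second after the job is handed in: The tile lies flat and at rest in the corner, its centre within 3 mm of the flush position in both directions and square to the rails within 0.03 rad, and the sliding stop's face is within 3.5 mm of the seated tile's edge (joint above 0.1665) (x of tile in the frame of jig between -0.063 and -0.057 m and y of tile in the frame of jig between -0.063 and -0.057 m and (angle between the x axis of tile and the x axis of jig, either way round below 0.03 rad or angle between the x axis of tile and the y axis of jig, either way round below 0.03 rad) and angle between tile's own z axis and vertical below 0.05 rad and height (world z) of tile below 0.004 m and value of joint stop above 0.1665 m and linear speed of tile below 0.01 m/s); the robot touches nothing.
It fails at once if the tile is lifted off the bench or tipped (height (world z) of tile above 0.012 m or angle between tile's own z axis and vertical above 0.2 rad).
It fails at once if the cup, the jar or the kiln post is moved by more than 15 mm (distance of any of cup, jar, post from where it was at the start of the episode above 0.015 m).
It also fails if it takes over 58 s, if anything falls off the work surface, if the arm or the gripper's body presses on something with over 40 N, if the wrist force passes 120 N, or if a joint passes its speed limit or range.

ROBOT

A 7-joint arm with a two-finger parallel gripper is mounted at the origin on the work surface. World frame = base frame: x ahead of the robot, y to its left, z up, the work surface at z = 0. Lengths are in m, angles in rad, forces in N, time in s.
With the tool pointing down it reaches from about 0.4 to 0.85 m from the base axis. Payload 10.4 kg.
Tool frame: the origin (TCP) lies between the finger pads; the fingertips stand 11 mm ahead of it and the grasp point (between the pads) lies 8 mm behind it (r.tcp_to_tips is the distance from the TCP to the fingertips, in m); z points along the fingers, y is the line along which they close (so a half turn about z gives the same grasp; the last joint's range is limited). The gripper opens to 87 mm and grips with 3 to 60 N. Pads are 19 mm wide; open, the fingers measure 117 mm over their backs; the gripper's body (75 mm by 190 mm) begins 51 mm behind the grasp point.
Start: joints at [1.283, 0.332, -0.065, 1.46, 0.022, 1.35, -0.088], TCP at [0.164, -0.603, 0.234] pointing down, gripper open.
Joint ranges: [-2.6, 2.6], [-0.5, 2.12], [-1.47, 1.34], [0.16, 2.42], [-1.27, 4.41], [0.06, 2.06], [-2.6, 2.6]. Speed limits (rad/s): [2.22, 2.22, 2.79, 2.79, 3.14, 3.14, 3.14].

INTERFACE

Orientations are given as a unit quaternion [x, y, z, w].
In Python, from bench import r gives the robot as it stands. The module is installed in compiled form; this text tells all that it offers.
- The arm moves only by the shell command python3 -m crank 'ROWS' [FORCE]. ROWS is JSON, a list of rows, each an object of numbers: "claw": the closure, from -1 (fully open) to 1 (shut); "dx", "dy", "dz": the shift along the tool's x, y, z each as a share of 3 cm, from -1 to 1; "ax", "ay", "az": the turn, a rotation vector about the tool's x, y, z each as a share of 6 degrees, from -1 to 1. A call has 1 to 8 rows; each row shifts and turns the commanded pose from where the row before left it, along the tool's axes as they then stand; what a row does not reach is not made up. A row lasts 1/12 s, in which the tool goes at most 41.7 mm and 7.16 degrees, less where a joint would pass 70% of its speed; a pose out of reach is approached as far as the arm can. A call with a number of a shift or a turn outside -1 to 1 is refused whole. A call with a gripper value outside its range is refused whole. The fingers move at their own pace and stop on an object; FORCE is the grip in N (left out, the last holds). Time passes only in rows, so rows that do not move let the fingers close. It gives the time, the measured TCP pose, the force, the opening and the grip force at its end, in the units of the state.
- r.read_state(): the state, without advancing time (a new reading comes with each control period).
- r.camera(name): name is "scene" or "top"; returns a dict with "color" (384x512x3 uint8, red, green, blue), "mtx" (3x3 intrinsics, pixels), "R" (3x3) and "t" (3): a world point X has camera coordinates R X + t. Camera axes: x right, y down, z forward; pixel columns grow to the right and rows downward; lengths in m; the calibration is good to about 2 mm. A picture is of the moment at which its call begins. There is no depth.
- r.close_job(): hands the job in; it is judged then, once.
The state is a dict: "time": time; "joint_positions": joint angles; "joint_vel": joint speeds; "joint_torque": joint torques, N m; "ee_pos": TCP position; "eef_rot": TCP orientation; "ft_force": force on the tool from outside, world axes, zero at the start; "torque": the same for the moment, N m; "width": finger opening in m; "grip_force": force on a finger pad.
Only numpy, scipy, OpenCV 4.12 (cv2) and the standard library are available. Lean on these libraries where they do the work, as an engineer would, in place of code of your own. Each camera call takes 0.05 s, during which the arm holds its last target. There are 200 camera calls.

## Working session

There is one attempt and no reset: what is moved stays moved. The work goes in short steps, Python scripts to look and compute and a shell command to move; the robot and the scene stay as the last step left them, time stands still between calls to the robot, and variables do not carry over. Pictures are saved under pics/ and viewed, at most 10 in all, crops included, and the job is handed in when it is done.

```bash
mkdir -p pics
python3 - <<'E'
from bench import r
import cv2,numpy as np
s=r.read_state(); print({k:np.round(v,3) for k,v in s.items()}, r.tcp_to_tips)
for n in("top","scene"):
    c=r.camera(n); cv2.imwrite(f"pics/{n}0.png",c["color"][:,:,::-1]); print(n,c["mtx"].tolist(),np.round(c["R"],4).tolist(),np.round(c["t"],4))
E
```

```text
{'time': np.float64(0.0), 'joint_positions': array([ 1.283,  0.333, -0.065,  1.461,  0.022,  1.35 , -0.088]), 'joint_vel': array([ 0.   ,  0.001, -0.001,  0.   , -0.001,  0.001, -0.001]), 'joint_torque': array([ 1.0000e-03, -6.2325e+01,  2.5000e-02, -3.8989e+01, -6.1000e-02,
        4.0000e-02,  0.0000e+00]), 'ee_pos': array([ 0.163, -0.603,  0.233]), 'eef_rot': array([ 0.991,  0.132, -0.   , -0.001]), 'ft_force': array([-0.144, -1.949, -0.372]), 'torque': array([-0.037,  0.002, -0.016]), 'grip_force': np.float64(0.0), 'width': np.float64(0.087)} 0.011
top [[369.96885820410495, 0.0, 253.6205281196297], [0.0, 369.96885820410495, 197.14133861771415], [0.0, 0.0, 1.0]] [[-0.0161, -0.9998, 0.0071], [-0.9973, 0.0155, -0.0722], [0.072, -0.0083, -0.9974]] [0.0094 0.5718 1.144 ]
scene [[422.4448583190045, 0.0, 252.46837426939106], [0.0, 422.4448583190045, 186.08110059756862], [0.0, 0.0, 1.0]] [[0.357, 0.934, -0.0131], [0.7686, -0.3016, -0.5642], [-0.5309, 0.1914, -0.8255]] [-0.1892 -0.3795  1.5397]
```

View pics/top0.png

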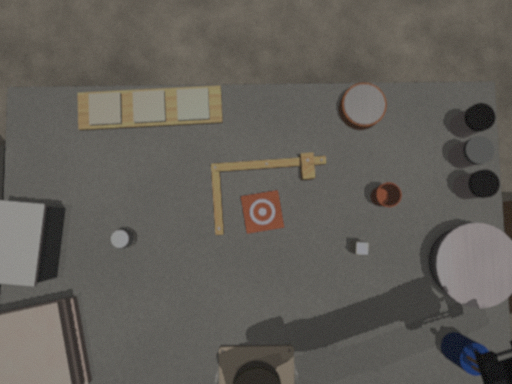

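View pics/scene0.png

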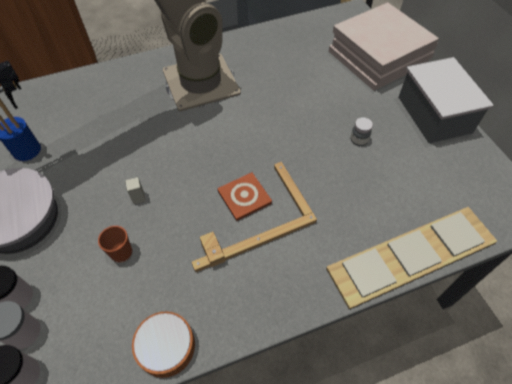

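The top view shows the jig's inner corner near (219,171), the back rail running right to (325,160) and the side rail down to (220,234). The tile is at (262,212), the stop at (307,166), the cup at (388,195), the post at (362,248) and the jar at (120,238). The scene view agrees, with the tile at (245,195) and the stop at (211,247).

```bash
cat > h.py <<'E'
from bench import r
import cv2,numpy as np
def ray(c,uv,z):
    uv=np.atleast_2d(uv).astype(float); d=np.c_[uv,np.ones(len(uv))]@np.linalg.inv(c["mtx"]).T@c["R"]
    C=-c["R"].T@c["t"]; return (C+d*((z-C[2])/d[:,2])[:,None])[:,:2]
def masks(c):
    h=cv2.cvtColor(c["color"],cv2.COLOR_RGB2HSV); H,S,V=[h[...,i].astype(int) for i in range(3)]
    return dict(red=((H<11)|(H>172))&(S>120)&(V>50), wood=(H>12)&(H<25)&(S>75)&(V>90))
def proj(c,X):
    p=np.asarray(X)@c["R"].T+c["t"]; p=p@c["mtx"].T; return p[:,:2]/p[:,2:]
def blob(c,m,uv,fill=True):
    n,l,st,ce=cv2.connectedComponentsWithStats(m.astype(np.uint8)); i=min(range(1,n),key=lambda i:np.hypot(*(ce[i]-uv))-(st[i,4]>60)*30)
    return (l==i).astype(np.uint8)
def tile(c,uv):
    cs,_=cv2.findContours(blob(c,masks(c)["red"],uv),cv2.RETR_EXTERNAL,cv2.CHAIN_APPROX_NONE)
    k=max(cs,key=cv2.contourArea)[:,0]
    P=ray(c,k,0.02); R=cv2.minAreaRect((P*1000).astype(np.float32)); return R
E
python3 - <<'E'
from h import *
for n,uv in(("top",(262,212)),("scene",(245,195))):
    c=r.camera(n); print(n,"C",-c["R"].T@c["t"]); print("tile",tile(c,uv))
    m=masks(c)["wood"]; v,u=np.nonzero(m); P=ray(c,np.c_[u,v],0.022)
    if n=="top":
        P0=P
    # rail regions from rough corner: from top
    c0=ray(r.camera("top"),[(219,171)],.022)[0] if n=="top" else c0
    d=P-c0
    back=(d[:,1]<-.03)&(d[:,1]>-.21)&(abs(d[:,0])<.05); side=(d[:,0]<-.03)&(d[:,0]>-.18)&(abs(d[:,1])<.04)
    for nm,q in(("back",back),("side",side)):
        Q=P[q]; a=0 if nm=="back" else 1
        k=np.polyfit(Q[:,1-a],Q[:,a],1); res=Q[:,a]-np.polyval(k,Q[:,1-a])
        print(nm,len(Q),"fit",k,"width eff",np.ptp(res), np.std(res)*12**.5)
    print("c0",c0)
c=r.camera("top"); print("cup rim,post,jar",ray(c,[(388,195)],.08),ray(c,[(362,248)],.076),ray(c,[(120,238)],.075))
im=c["color"][130:250,190:410]; m=masks(c)["wood"][130:250,190:410]; m2=masks(c)["red"][130:250,190:410]
im2=im.copy(); im2[m]=(0,255,0); im2[m2]=(255,0,255)
cv2.imwrite("pics/c1.png",cv2.resize(np.vstack([im,im2])[:,:,::-1],None,fx=2.5,fy=2.5,interpolation=0))
E
```

```text
top C [0.48795075 0.01000498 1.18217375]
tile ((526.6009521484375, -24.650375366210938), (116.04070281982422, 116.39468383789062), 8.495055198669434)
back 458 fit [-0.05350267  0.67510461] width eff 0.026557269293089547 0.026360720144722596
side 382 fit [0.05893636 0.08272024] width eff 0.026061911004687313 0.02566694118660409
c0 [0.65621947 0.10837285]
scene C [ 1.17665091 -0.23236929  1.05446457]
tile ((528.2831420898438, -25.718109130859375), (53.00489807128906, 49.05942153930664), 68.61042785644531)
back 591 fit [-0.05734882  0.67952801] width eff 0.02799388527582969 0.028142767062030876
side 402 fit [0.05948697 0.08038836] width eff 0.028908938585595526 0.02857032143131686
c0 [0.65621947 0.10837285]
cup rim,post,jar [[ 0.567734   -0.40180947]] [[ 0.41118692 -0.31907749]] [[0.45248192 0.39946701]]
```

View pics/c1.png

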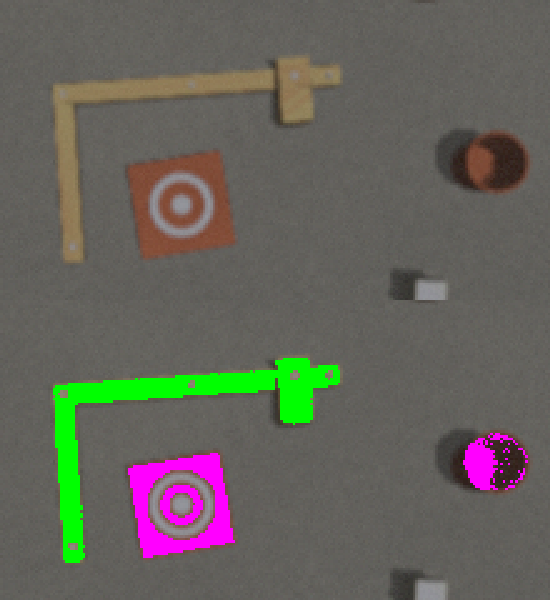

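```bash
python3 -m crank '[{"claw":-0.15,"az":1},{"claw":-0.15,"az":1},{"claw":-0.15,"dx":0.43,"dy":-0.8},{"claw":-0.15,"dx":0.43,"dy":-0.8},{"claw":-0.15,"dx":0.43,"dy":-0.8},{"claw":-0.15,"dx":0.43,"dy":-0.8},{"claw":-0.15,"dx":0.43,"dy":-0.8},{"claw":-0.15,"dx":0.43,"dy":-0.8}]' 20
cat >> h.py <<'E'
J=np.array([.656,.108]); TH=.056
def to_jig(p):
    d=np.atleast_2d(p)[:,:2]-J; c,s=np.cos(TH),np.sin(TH); return np.c_[d[:,0]*c+d[:,1]*s,-d[:,0]*s+d[:,1]*c]
def st():
    s=r.read_state(); q=s["eef_rot"]; from scipy.spatial.transform import Rotation as Ro
    M=Ro.from_quat(q).as_matrix(); print("t",round(s["time"],2),"pos",np.round(s["ee_pos"],4),"jig",np.round(to_jig(s["ee_pos"]),4),"toolx yaw rel jig",round(np.arctan2(M[1,0],M[0,0])-TH,3),"tilt",np.round(M[:2,2],3),"F",np.round(s["ft_force"],1),"w",round(float(s["width"]),3))
E
python3 - <<'E'
from h import *
st(); c=r.camera("top")
print("stop",to_jig(ray(c,[(301,166),(314.8,166)],.049)), "tile",to_jig([[.527,-.025]]),"cup,post",to_jig([[.568,-.402],[.411,-.319]]))
E
```

```text
t 0.3 pos [ 0.1636 -0.6031  0.2333] jig [[-0.5315 -0.6825]] toolx yaw rel jig 0.209 tilt [-0.  0.] F [-0.   0.3 -0.2] w 0.087
stop [[-0.00623781 -0.25551729]
 [-0.00926689 -0.29814029]] tile [[-0.13624189 -0.12557129]] cup,post [[-0.11640713 -0.5042751 ]
 [-0.26851544 -0.41261781]]invalid input at $[0]: expected keys claw, dx, dy, dz, ax, ay, az
```

```bash
python3 -m crank '[{"claw":-0.15,"dx":0,"dy":0,"dz":0,"ax":0,"ay":0,"az":1},{"claw":-0.15,"dx":0,"dy":0,"dz":0,"ax":0,"ay":0,"az":1},{"claw":-0.15,"dx":0.43,"dy":-0.8,"dz":0,"ax":0,"ay":0,"az":0},{"claw":-0.15,"dx":0.43,"dy":-0.8,"dz":0,"ax":0,"ay":0,"az":0},{"claw":-0.15,"dx":0.43,"dy":-0.8,"dz":0,"ax":0,"ay":0,"az":0},{"claw":-0.15,"dx":0.43,"dy":-0.8,"dz":0,"ax":0,"ay":0,"az":0},{"claw":-0.15,"dx":0.43,"dy":-0.8,"dz":0,"ax":0,"ay":0,"az":0},{"claw":-0.15,"dx":0.43,"dy":-0.8,"dz":0,"ax":0,"ay":0,"az":0}]' 20; python3 -c "from h import *;st()"
```

```text
time: 1.02
ee_pos: [0.2333, -0.4539, 0.2336]
eef_rot: [1.0, 0.028, 0.0, 0.0]
ft_force: [1.0, 0.4, -0.1]
width: 0.0511
grip_force: 0.0
t 1.02 pos [ 0.2333 -0.4539  0.2336] jig [[-0.4535 -0.5374]] toolx yaw rel jig -0.001 tilt [ 0. -0.] F [ 1.   0.4 -0.1] w 0.051
```

```bash
python3 -m crank '[{"claw":-0.15,"dx":0.45,"dy":-0.86,"dz":0,"ax":0,"ay":0,"az":0},{"claw":-0.15,"dx":0.45,"dy":-0.86,"dz":0,"ax":0,"ay":0,"az":0},{"claw":-0.15,"dx":0.45,"dy":-0.86,"dz":0,"ax":0,"ay":0,"az":0},{"claw":-0.15,"dx":0.45,"dy":-0.86,"dz":0,"ax":0,"ay":0,"az":0},{"claw":-0.15,"dx":0.45,"dy":-0.86,"dz":0,"ax":0,"ay":0,"az":0},{"claw":-0.15,"dx":0.45,"dy":-0.86,"dz":0,"ax":0,"ay":0,"az":0},{"claw":-0.15,"dx":0.45,"dy":-0.86,"dz":0,"ax":0,"ay":0,"az":0},{"claw":-0.15,"dx":0.45,"dy":-0.86,"dz":0,"ax":0,"ay":0,"az":0}]' >/dev/null;  python3 -m crank '[{"claw":-0.15,"dx":0.45,"dy":-0.86,"dz":0,"ax":0,"ay":0,"az":0},{"claw":-0.15,"dx":0.45,"dy":-0.86,"dz":0,"ax":0,"ay":0,"az":0},{"claw":-0.15,"dx":0.45,"dy":-0.86,"dz":0,"ax":0,"ay":0,"az":0},{"claw":-0.15,"dx":0.45,"dy":-0.86,"dz":0,"ax":0,"ay":0,"az":0},{"claw":-0.15,"dx":0.45,"dy":-0.86,"dz":0,"ax":0,"ay":0,"az":0},{"claw":-0.15,"dx":0.45,"dy":-0.86,"dz":0,"ax":0,"ay":0,"az":0},{"claw":-0.15,"dx":0.45,"dy":-0.86,"dz":0,"ax":0,"ay":0,"az":0},{"claw":-0.15,"dx":0,"dy":0,"dz":0,"ax":0,"ay":0,"az":0}]' >/dev/null; python3 -c "from h import *;st()"
```

```text
t 2.35 pos [ 0.4154 -0.0525  0.234 ] jig [[-0.2492 -0.1467]] toolx yaw rel jig 0.006 tilt [0.002 0.001] F [-1.1  0.8 -0.2] w 0.05
```

```bash
python3 -m crank '[{"claw":-0.15,"dx":0,"dy":-0.35,"dz":0.9,"ax":0,"ay":0,"az":0},{"claw":-0.15,"dx":0,"dy":-0.35,"dz":0.95,"ax":0,"ay":0,"az":0},{"claw":-0.15,"dx":0,"dy":0,"dz":0.95,"ax":0,"ay":0,"az":0},{"claw":-0.15,"dx":0,"dy":0,"dz":1,"ax":0,"ay":0,"az":0},{"claw":-0.15,"dx":0,"dy":0,"dz":1,"ax":0,"ay":0,"az":0},{"claw":-0.15,"dx":0,"dy":0,"dz":1,"ax":0,"ay":0,"az":0},{"claw":-0.15,"dx":0,"dy":0,"dz":0.8,"ax":0,"ay":0,"az":0},{"claw":-0.15,"dx":0,"dy":0,"dz":0.3,"ax":0,"ay":0,"az":0}]' >/dev/null; python3 -c "
from h import *;st()
c=r.camera('top');cv2.imwrite('pics/t2.png',cv2.resize(c['color'][130:330,190:410,::-1],None,fx=2.5,fy=2.5))"
```

```text
t 3.02 pos [ 0.4105 -0.0367  0.0238] jig [[-0.2532 -0.1307]] toolx yaw rel jig -0.001 tilt [-0.004  0.001] F [-0.5 -0.1 -0.2] w 0.05
```

View pics/t2.png

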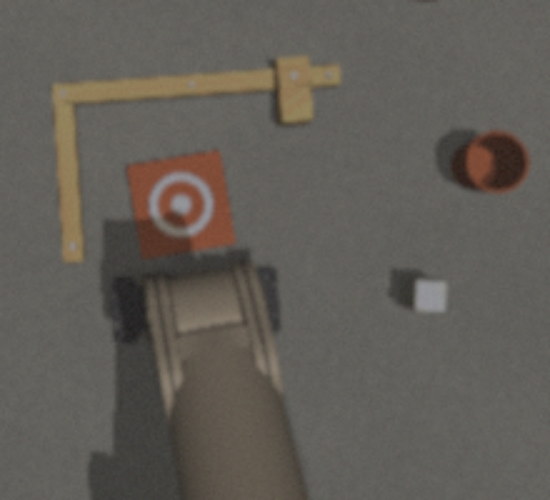

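```bash
python3 -m crank '[{"claw":-0.15,"dx":0,"dy":-0.17,"dz":0.15,"ax":0,"ay":0,"az":0},{"claw":-0.15,"dx":0.5,"dy":0,"dz":0,"ax":0,"ay":0,"az":0},{"claw":-0.15,"dx":0.4,"dy":0,"dz":0,"ax":0,"ay":0,"az":0},{"claw":-0.15,"dx":0.4,"dy":0,"dz":0,"ax":0,"ay":0,"az":0},{"claw":-0.15,"dx":0.4,"dy":0,"dz":0,"ax":0,"ay":0,"az":0},{"claw":-0.15,"dx":0.4,"dy":0,"dz":0,"ax":0,"ay":0,"az":0},{"claw":-0.15,"dx":0.4,"dy":0,"dz":0,"ax":0,"ay":0,"az":0},{"claw":-0.15,"dx":0.3,"dy":0,"dz":0,"ax":0,"ay":0,"az":0}]' >/dev/null; python3 -c "
from h import *;st()
c=r.camera('top');cv2.imwrite('pics/t3.png',cv2.resize(c['color'][130:330,190:410,::-1],None,fx=2.5,fy=2.5))"
```

```text
t 3.73 pos [ 0.4975 -0.0268  0.0235] jig [[-0.1658 -0.1258]] toolx yaw rel jig -0.001 tilt [ 0.001 -0.001] F [-4.5 -0.2  3.4] w 0.05
```

View pics/t3.png

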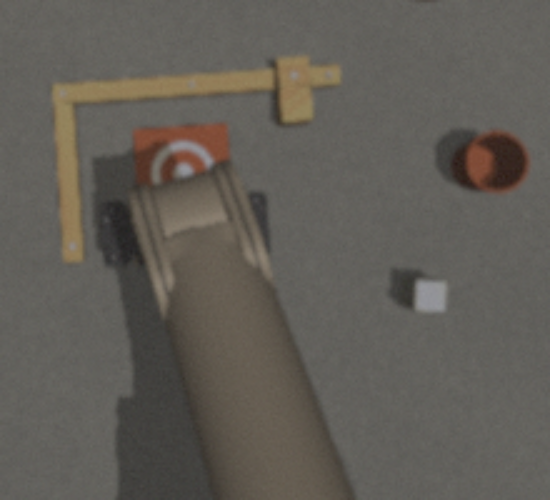

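```bash
python3 -m crank '[{"claw":-0.15,"dx":0.3,"dy":0,"dz":0.1,"ax":0,"ay":0,"az":0},{"claw":-0.15,"dx":0.3,"dy":0,"dz":0,"ax":0,"ay":0,"az":0},{"claw":-0.15,"dx":0.2,"dy":0,"dz":0,"ax":0,"ay":0,"az":0},{"claw":-0.15,"dx":0.1,"dy":0,"dz":0,"ax":0,"ay":0,"az":0}]' ; python3 -m crank '[{"claw":-0.15,"dx":0.1,"dy":0,"dz":0,"ax":0,"ay":0,"az":0}]' ;python3 -m crank '[{"claw":-0.15,"dx":0.1,"dy":0,"dz":0,"ax":0,"ay":0,"az":0}]' ; python3 -c "from h import *;st()"
```

```text
time: 4.12
ee_pos: [0.5239, -0.0253, 0.0192]
eef_rot: [1.0, 0.028, 0.0, -0.0]
ft_force: [-4.1, 0.3, 1.3]
width: 0.05
grip_force: 1.9
time: 4.2
ee_pos: [0.5262, -0.0252, 0.0191]
eef_rot: [1.0, 0.028, -0.0, 0.0]
ft_force: [-3.9, -0.3, 2.0]
width: 0.0501
grip_force: 1.9
time: 4.28
ee_pos: [0.529, -0.025, 0.019]
eef_rot: [1.0, 0.028, -0.0, 0.0]
ft_force: [-3.3, -0.2, 2.1]
width: 0.05
grip_force: 1.9
t 4.28 pos [ 0.529 -0.025  0.019] jig [[-0.1343 -0.1257]] toolx yaw rel jig -0.001 tilt [-0.001 -0.   ] F [-3.3 -0.2  2.1] w 0.05
```

```bash
for i in 1; do python3 -m crank '[{"claw":-0.15,"dx":0.1,"dy":0,"dz":0,"ax":0,"ay":0,"az":0},{"claw":-0.15,"dx":0.1,"dy":0,"dz":0,"ax":0,"ay":0,"az":0}]' |grep -E "pos|ft_"; python3 -m crank '[{"claw":-0.15,"dx":0.06,"dy":0,"dz":0,"ax":0,"ay":0,"az":0}]'  |grep -E "pos|ft_"; done; python3 -c "
from h import *;st()
c=r.camera('top'); m=masks(c); print([np.nonzero(m['red'][:,u])[0][:2] for u in (245,250,255,260,265,275)])
v=np.nonzero(m['wood'][:,250])[0]; print(v)"
```

```text
ee_pos: [0.5352, -0.0248, 0.0191]
ft_force: [-3.7, -1.2, 1.9]
ee_pos: [0.5359, -0.0248, 0.0188]
ft_force: [-13.9, -1.5, 10.4]
t 4.53 pos [ 0.5359 -0.0248  0.0188] jig [[-0.1273 -0.1258]] toolx yaw rel jig -0.001 tilt [-0.003 -0.001] F [-13.9  -1.5  10.4] w 0.05
[array([170, 171]), array([170, 171]), array([170, 171]), array([169, 170]), array([169, 170]), array([168, 169])]
[161 162 163 164 165 166 167 168]
```

```bash
python3 -m crank '[{"claw":-0.15,"dx":0.05,"dy":0,"dz":0,"ax":0,"ay":0,"az":0},{"claw":-0.15,"dx":0,"dy":0,"dz":0,"ax":0,"ay":0,"az":0}]' |grep -E "pos|ft_"; python3 -m crank '[{"claw":-0.15,"dx":-0.5,"dy":0,"dz":0,"ax":0,"ay":0,"az":0},{"claw":-0.15,"dx":-0.5,"dy":0,"dz":0,"ax":0,"ay":0,"az":0},{"claw":-0.15,"dx":0,"dy":0,"dz":-0.9,"ax":0,"ay":0,"az":0},{"claw":-0.15,"dx":0,"dy":0,"dz":-0.9,"ax":0,"ay":0,"az":0},{"claw":-0.15,"dx":0,"dy":0,"dz":-0.9,"ax":0,"ay":0,"az":0},{"claw":-0.15,"dx":0,"dy":0.3,"dz":-0.9,"ax":0,"ay":0,"az":0},{"claw":-0.15,"dx":0,"dy":0.9,"dz":0,"ax":0,"ay":0,"az":0},{"claw":-0.15,"dx":0,"dy":0.9,"dz":0,"ax":0,"ay":0,"az":0}]' >/dev/null; python3 -c "
from h import *;st();print(r.read_state()['joint_positions'].round(2))"
```

```text
ee_pos: [0.5359, -0.0247, 0.0184]
ft_force: [-14.3, -0.5, 10.6]
t 5.42 pos [ 0.514  -0.0891  0.1295] jig [[-0.1528 -0.1889]] toolx yaw rel jig 0.002 tilt [ 0.006 -0.001] F [ 0.2 -1.  -0.5] w 0.05
[ 0.69  0.26 -0.68  1.84  0.18  1.1  -1.57]
```

```bash
python3 -m crank '[{"claw":-0.15,"dx":0,"dy":0,"dz":0,"ax":0,"ay":0,"az":1},{"claw":-0.15,"dx":0,"dy":0,"dz":0,"ax":0,"ay":0,"az":1},{"claw":-0.15,"dx":0,"dy":0,"dz":0,"ax":0,"ay":0,"az":0}]' >/dev/null; python3 -c "
from h import *;st();print(r.read_state()['joint_positions'].round(2))"
```

```text
t 5.67 pos [ 0.5126 -0.0896  0.1274] jig [[-0.1542 -0.1893]] toolx yaw rel jig -0.216 tilt [ 0.002 -0.   ] F [ 0.1 -0.2 -0.8] w 0.05
[ 0.66  0.25 -0.65  1.84  0.17  1.1  -1.78]
```

```bash
R='{"claw":-0.15,"dx":0,"dy":0,"dz":0,"ax":0,"ay":0,"az":-1}'; python3 -m crank '[{"claw":-0.15,"dx":0,"dy":0,"dz":0,"ax":0,"ay":0,"az":-1},{"claw":-0.15,"dx":0,"dy":0,"dz":0,"ax":0,"ay":0,"az":-1},{"claw":-0.15,"dx":0,"dy":0,"dz":0,"ax":0,"ay":0,"az":-1},{"claw":-0.15,"dx":0,"dy":0,"dz":0,"ax":0,"ay":0,"az":-1},{"claw":-0.15,"dx":0,"dy":0,"dz":0,"ax":0,"ay":0,"az":-1},{"claw":-0.15,"dx":0,"dy":0,"dz":0,"ax":0,"ay":0,"az":-1},{"claw":-0.15,"dx":0,"dy":0,"dz":0,"ax":0,"ay":0,"az":-1},{"claw":-0.15,"dx":0,"dy":0,"dz":0,"ax":0,"ay":0,"az":-1}]' >/dev/null; python3 -m crank '[{"claw":-0.15,"dx":0,"dy":0,"dz":0,"ax":0,"ay":0,"az":-1},{"claw":-0.15,"dx":0,"dy":0,"dz":0,"ax":0,"ay":0,"az":-1},{"claw":-0.15,"dx":0,"dy":0,"dz":0,"ax":0,"ay":0,"az":-1},{"claw":-0.15,"dx":0,"dy":0,"dz":0,"ax":0,"ay":0,"az":-1},{"claw":-0.15,"dx":0,"dy":0,"dz":0,"ax":0,"ay":0,"az":-1},{"claw":-0.15,"dx":0,"dy":0,"dz":0,"ax":0,"ay":0,"az":-1},{"claw":-0.15,"dx":0,"dy":0,"dz":0,"ax":0,"ay":0,"az":-1},{"claw":-0.15,"dx":0,"dy":0,"dz":0,"ax":0,"ay":0,"az":-1}]' >/dev/null; python3 -m crank '[{"claw":-0.15,"dx":0,"dy":0,"dz":0,"ax":0,"ay":0,"az":-1},{"claw":-0.15,"dx":0,"dy":0,"dz":0,"ax":0,"ay":0,"az":-0.07},{"claw":-0.15,"dx":0,"dy":0,"dz":0,"ax":0,"ay":0,"az":0}]' >/dev/null; python3 -c "
from h import *;st();print(r.read_state()['joint_positions'].round(2)); c=r.camera('top');cv2.imwrite('pics/t4.png',cv2.resize(c['color'][130:330,190:410,::-1],None,fx=2.5,fy=2.5))"
```

```text
t 7.25 pos [ 0.5122 -0.0889  0.1272] jig [[-0.1546 -0.1886]] toolx yaw rel jig 1.578 tilt [0.001 0.   ] F [-0.4 -0.3  0.1] w 0.05
[ 0.88  0.32 -0.91  1.83  0.28  1.13 -0.07]
```

View pics/t4.png

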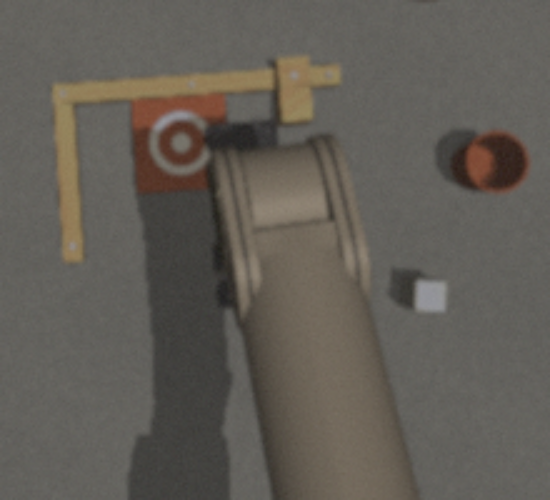

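```bash
python3 -m crank '[{"claw":-0.15,"dx":-0.47,"dy":0.8,"dz":0,"ax":0,"ay":0,"az":0},{"claw":-0.15,"dx":-0.47,"dy":0.8,"dz":0,"ax":0,"ay":0,"az":0},{"claw":-0.15,"dx":0,"dy":0.8,"dz":0,"ax":0,"ay":0,"az":0},{"claw":-0.15,"dx":0,"dy":0.75,"dz":0,"ax":0,"ay":0,"az":0},{"claw":-0.15,"dx":0,"dy":0,"dz":0,"ax":0,"ay":0,"az":0}]' >/dev/null; python3 -c "from h import *;st()"
```

```text
t 7.72 pos [ 0.611  -0.1105  0.1267] jig [[-0.0572 -0.2157]] toolx yaw rel jig 1.576 tilt [0.002 0.002] F [0.1 1.  0.2] w 0.05
```

```bash
python3 -m crank '[{"claw":-0.15,"dx":0,"dy":-0.1,"dz":0.8,"ax":0,"ay":0,"az":0},{"claw":-0.15,"dx":0,"dy":0,"dz":0.9,"ax":0,"ay":0,"az":0},{"claw":-0.15,"dx":0,"dy":0,"dz":0.9,"ax":0,"ay":0,"az":0},{"claw":-0.15,"dx":0,"dy":0,"dz":0.7,"ax":0,"ay":0,"az":0},{"claw":-0.15,"dx":0,"dy":0,"dz":0.2,"ax":0,"ay":0,"az":0},{"claw":-0.15,"dx":0,"dy":0,"dz":0,"ax":0,"ay":0,"az":0}]' >/dev/null; python3 -c "from h import *;st()"; python3 -m crank '[{"claw":-0.15,"dx":0.3,"dy":0,"dz":0,"ax":0,"ay":0,"az":0},{"claw":-0.15,"dx":0.3,"dy":0,"dz":0,"ax":0,"ay":0,"az":0},{"claw":-0.15,"dx":0.3,"dy":0,"dz":0,"ax":0,"ay":0,"az":0},{"claw":-0.15,"dx":0.3,"dy":0,"dz":0,"ax":0,"ay":0,"az":0},{"claw":-0.15,"dx":0.3,"dy":0,"dz":0,"ax":0,"ay":0,"az":0}]' >/dev/null;  python3 -c "from h import *;st()"
```

```text
t 8.22 pos [ 0.6038 -0.1113  0.0207] jig [[-0.0644 -0.216 ]] toolx yaw rel jig 1.577 tilt [-0.003  0.001] F [ 0.2 -0.1  0.7] w 0.05
t 8.63 pos [ 0.6028 -0.0659  0.0232] jig [[-0.0628 -0.1707]] toolx yaw rel jig 1.577 tilt [ 0.002 -0.001] F [ 0.8 -4.8  2.4] w 0.05
```

```bash
python3 -m crank '[{"claw":-0.15,"dx":0.3,"dy":0,"dz":0.08,"ax":0,"ay":0,"az":0},{"claw":-0.15,"dx":0.3,"dy":0,"dz":0,"ax":0,"ay":0,"az":0},{"claw":-0.15,"dx":0.3,"dy":0,"dz":0,"ax":0,"ay":0,"az":0},{"claw":-0.15,"dx":0.15,"dy":0,"dz":0,"ax":0,"ay":0,"az":0}]' |grep -E "pos|ft_"; python3 -m crank '[{"claw":-0.15,"dx":0.1,"dy":0,"dz":0,"ax":0,"ay":0,"az":0},{"claw":-0.15,"dx":0.1,"dy":0,"dz":0,"ax":0,"ay":0,"az":0}]' |grep -E "pos|ft_"; python3 -m crank '[{"claw":-0.15,"dx":0.08,"dy":0,"dz":0,"ax":0,"ay":0,"az":0}]' |grep -E "pos|ft_";  python3 -c "from h import *;st()"
```

```text
ee_pos: [0.5999, -0.0331, 0.0196]
ft_force: [0.2, -2.7, 2.1]
ee_pos: [0.5998, -0.0291, 0.0196]
ft_force: [0.6, -3.9, 2.9]
ee_pos: [0.5997, -0.0269, 0.0196]
ft_force: [-0.0, -4.9, 3.1]
t 9.22 pos [ 0.5997 -0.0269  0.0196] jig [[-0.0638 -0.1316]] toolx yaw rel jig 1.577 tilt [-0. -0.] F [-0.  -4.9  3.1] w 0.05
```

```bash
python3 -m crank '[{"claw":-0.15,"dx":0.08,"dy":0,"dz":0,"ax":0,"ay":0,"az":0}]' |grep -E "pos|ft_"; python3 -m crank '[{"claw":-0.15,"dx":0.08,"dy":0,"dz":0,"ax":0,"ay":0,"az":0}]' |grep -E "pos|ft_"; python3 -m crank '[{"claw":-0.15,"dx":0.05,"dy":0,"dz":0,"ax":0,"ay":0,"az":0}]' |grep -E "pos|ft_";  python3 -c "from h import *;st()"
```

```text
ee_pos: [0.5995, -0.0268, 0.0196]
ft_force: [-1.4, -14.4, 6.1]
ee_pos: [0.5993, -0.0265, 0.0196]
ft_force: [-1.8, -19.4, 8.0]
ee_pos: [0.5992, -0.0264, 0.0196]
ft_force: [-3.0, -20.8, 8.3]
t 9.47 pos [ 0.5992 -0.0264  0.0196] jig [[-0.0642 -0.1311]] toolx yaw rel jig 1.573 tilt [-0.001 -0.007] F [ -3.  -20.8   8.3] w 0.05
```

```bash
python3 -m crank '[{"claw":-0.15,"dx":-0.7,"dy":0,"dz":0,"ax":0,"ay":0,"az":0},{"claw":-0.15,"dx":-0.1,"dy":0,"dz":-0.9,"ax":0,"ay":0,"az":0},{"claw":-0.15,"dx":0,"dy":0,"dz":-0.9,"ax":0,"ay":0,"az":0},{"claw":0.2,"dx":0,"dy":0,"dz":-0.9,"ax":0,"ay":0,"az":0},{"claw":0.6,"dx":-0.5,"dy":0.3,"dz":-0.9,"ax":0,"ay":0,"az":0},{"claw":1,"dx":-0.9,"dy":0.3,"dz":0,"ax":0,"ay":0,"az":0},{"claw":1,"dx":-0.9,"dy":0.3,"dz":0,"ax":0,"ay":0,"az":0},{"claw":1,"dx":-0.9,"dy":0.3,"dz":0,"ax":0,"ay":0,"az":0}]' >/dev/null; python3 -m crank '[{"claw":1,"dx":-0.9,"dy":0.1,"dz":0,"ax":0,"ay":0,"az":0},{"claw":1,"dx":-0.9,"dy":0,"dz":0,"ax":0,"ay":0,"az":0},{"claw":1,"dx":-0.9,"dy":0,"dz":0,"ax":0,"ay":0,"az":0},{"claw":1,"dx":0,"dy":0,"dz":0,"ax":0,"ay":0,"az":0},{"claw":1,"dx":0,"dy":0,"dz":0,"ax":0,"ay":0,"az":0}]' 10 >/dev/null; python3 -c "
from h import *;st();c=r.camera('top');cv2.imwrite('pics/t5.png',cv2.resize(c['color'][130:330,190:410,::-1],None,fx=2.5,fy=2.5));T=tile(c,(240,190));print(T,to_jig(np.array([T[0]])/1000))"
```

```text
t 10.55 pos [ 0.6504 -0.2199  0.1268] jig [[-0.024  -0.3271]] toolx yaw rel jig 1.575 tilt [-0.001  0.001] F [0.7 0.2 0.5] w 0.001
((598.7843627929688, 45.24239730834961), (117.3240966796875, 115.65676879882812), 3.1035752296447754) [[-0.06063854 -0.05945682]]
```

View pics/t5.png

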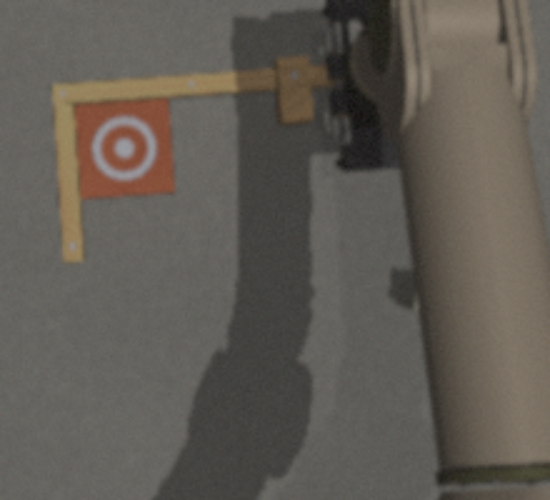

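```bash
python3 -m crank '[{"claw":1,"dx":-0.2,"dy":0,"dz":0.8,"ax":0,"ay":0,"az":0},{"claw":1,"dx":0,"dy":0,"dz":0.9,"ax":0,"ay":0,"az":0},{"claw":1,"dx":0,"dy":0,"dz":0.9,"ax":0,"ay":0,"az":0},{"claw":1,"dx":0,"dy":0,"dz":0.4,"ax":0,"ay":0,"az":0},{"claw":1,"dx":0,"dy":0,"dz":0,"ax":0,"ay":0,"az":0}]' >/dev/null; python3 -c "from h import *;st()";  python3 -m crank '[{"claw":1,"dx":0.3,"dy":0,"dz":0,"ax":0,"ay":0,"az":0},{"claw":1,"dx":0.3,"dy":0,"dz":0,"ax":0,"ay":0,"az":0},{"claw":1,"dx":0.3,"dy":0,"dz":0,"ax":0,"ay":0,"az":0},{"claw":1,"dx":0.3,"dy":0,"dz":0,"ax":0,"ay":0,"az":0},{"claw":1,"dx":0.3,"dy":0,"dz":0,"ax":0,"ay":0,"az":0},{"claw":1,"dx":0.3,"dy":0,"dz":0,"ax":0,"ay":0,"az":0}]' >/dev/null; python3 -c "from h import *;st()"
```

```text
t 11.02 pos [ 0.6494 -0.2224  0.0345] jig [[-0.025  -0.3295]] toolx yaw rel jig 1.58 tilt [-0.005  0.002] F [-0.1 -0.2 -0.3] w 0.0
t 11.52 pos [ 0.6482 -0.17    0.0387] jig [[-0.0233 -0.2771]] toolx yaw rel jig 1.577 tilt [ 0.002 -0.001] F [ 0.7 -2.8  0.8] w 0.0
```

```bash
python3 -m crank '[{"claw":1,"dx":0.4,"dy":0,"dz":0.05,"ax":0,"ay":0,"az":0},{"claw":1,"dx":0.4,"dy":0,"dz":0.05,"ax":0,"ay":0,"az":0},{"claw":1,"dx":0.4,"dy":0,"dz":0,"ax":0,"ay":0,"az":0},{"claw":1,"dx":0.4,"dy":0,"dz":0,"ax":0,"ay":0,"az":0},{"claw":1,"dx":0.4,"dy":0,"dz":0,"ax":0,"ay":0,"az":0},{"claw":1,"dx":0.4,"dy":0,"dz":0,"ax":0,"ay":0,"az":0},{"claw":1,"dx":0.3,"dy":0,"dz":0,"ax":0,"ay":0,"az":0}]' >/dev/null; python3 -c "from h import *;st()"; python3 -m crank '[{"claw":1,"dx":0.2,"dy":0,"dz":0,"ax":0,"ay":0,"az":0}]'|grep -E "pos|ft_";python3 -m crank '[{"claw":1,"dx":0.1,"dy":0,"dz":0,"ax":0,"ay":0,"az":0}]'|grep -E "pos|ft_"; python3 -c "from h import *;st()"
```

```text
t 12.1 pos [ 0.6424 -0.0879  0.0345] jig [[-0.0246 -0.1948]] toolx yaw rel jig 1.579 tilt [-0.  0.] F [ 1.1 -0.8 -1.1] w 0.0
ee_pos: [0.642, -0.082, 0.0345]
ft_force: [1.4, -1.5, -1.1]
ee_pos: [0.6419, -0.0795, 0.0346]
ft_force: [1.0, -1.8, -0.6]
t 12.27 pos [ 0.6419 -0.0795  0.0346] jig [[-0.0246 -0.1864]] toolx yaw rel jig 1.579 tilt [-0.  0.] F [ 1.  -1.8 -0.6] w 0.0
```

```bash
python3 -m crank '[{"claw":1,"dx":0.12,"dy":0,"dz":0,"ax":0,"ay":0,"az":0},{"claw":1,"dx":0.12,"dy":0,"dz":0,"ax":0,"ay":0,"az":0}]'|grep -E "pos|ft_";python3 -m crank '[{"claw":1,"dx":0.1,"dy":0,"dz":0,"ax":0,"ay":0,"az":0}]'|grep -E "pos|ft_"; python3 -m crank '[{"claw":1,"dx":0.08,"dy":0,"dz":0,"ax":0,"ay":0,"az":0}]'|grep -E "pos|ft_"; python3 -c "from h import *;st()"
```

```text
ee_pos: [0.6415, -0.0742, 0.0345]
ft_force: [0.4, -2.9, -0.3]
ee_pos: [0.6414, -0.0709, 0.0346]
ft_force: [-0.3, -2.0, -0.1]
ee_pos: [0.6413, -0.0684, 0.0346]
ft_force: [0.6, -2.4, -0.5]
t 12.6 pos [ 0.6413 -0.0684  0.0346] jig [[-0.0246 -0.1753]] toolx yaw rel jig 1.577 tilt [-0. -0.] F [ 0.6 -2.4 -0.5] w 0.001
```

```bash
python3 -m crank '[{"claw":1,"dx":0.08,"dy":0,"dz":0,"ax":0,"ay":0,"az":0}]'|grep -E "pos|ft_";python3 -m crank '[{"claw":1,"dx":0.08,"dy":0,"dz":0,"ax":0,"ay":0,"az":0}]'|grep -E "pos|ft_"; python3 -m crank '[{"claw":1,"dx":0.06,"dy":0,"dz":0,"ax":0,"ay":0,"az":0}]'|grep -E "pos|ft_"; python3 -c "from h import *;st()"
```

```text
ee_pos: [0.6411, -0.066, 0.0346]
ft_force: [-0.8, -1.9, -0.8]
ee_pos: [0.641, -0.0644, 0.0346]
ft_force: [0.5, -9.3, -0.7]
ee_pos: [0.641, -0.0643, 0.0346]
ft_force: [0.4, -12.3, 0.4]
t 12.85 pos [ 0.641  -0.0643  0.0346] jig [[-0.0246 -0.1712]] toolx yaw rel jig 1.576 tilt [ 0.    -0.003] F [  0.4 -12.3   0.4] w 0.001
```

```bash
python3 -m crank '[{"claw":1,"dx":-0.5,"dy":0,"dz":0,"ax":0,"ay":0,"az":0},{"claw":1,"dx":-0.7,"dy":0,"dz":0,"ax":0,"ay":0,"az":0},{"claw":1,"dx":0,"dy":0,"dz":-0.9,"ax":0,"ay":0,"az":0},{"claw":1,"dx":0,"dy":0,"dz":-0.9,"ax":0,"ay":0,"az":0},{"claw":1,"dx":0,"dy":0,"dz":-0.9,"ax":0,"ay":0,"az":0},{"claw":1,"dx":-0.9,"dy":0,"dz":-0.9,"ax":0,"ay":0,"az":0},{"claw":1,"dx":-0.9,"dy":0,"dz":-0.9,"ax":0,"ay":0,"az":0},{"claw":1,"dx":-0.9,"dy":0,"dz":-0.5,"ax":0,"ay":0,"az":0}]' >/dev/null; python3 -m crank '[{"claw":1,"dx":-0.9,"dy":0,"dz":0,"ax":0,"ay":0,"az":0},{"claw":1,"dx":0,"dy":0,"dz":0,"ax":0,"ay":0,"az":0},{"claw":1,"dx":0,"dy":0,"dz":0,"ax":0,"ay":0,"az":0}]' >/dev/null; python3 -c "
from h import *;st();c=r.camera('top');cv2.imwrite('pics/t6.png',cv2.resize(c['color'][130:330,190:410,::-1],None,fx=2.5,fy=2.5));T=tile(c,(240,190));print(T,to_jig(np.array([T[0]])/1000))"
```

```text
t 13.77 pos [ 0.6496 -0.2077  0.1844] jig [[-0.024  -0.3148]] toolx yaw rel jig 1.574 tilt [0. 0.] F [ 0.6  0.7 -0. ] w 0.0
((598.6287231445312, 45.14309310913086), (117.52485656738281, 115.8288803100586), 3.0027472972869873) [[-0.06079949 -0.05954726]]
```

View pics/t6.png

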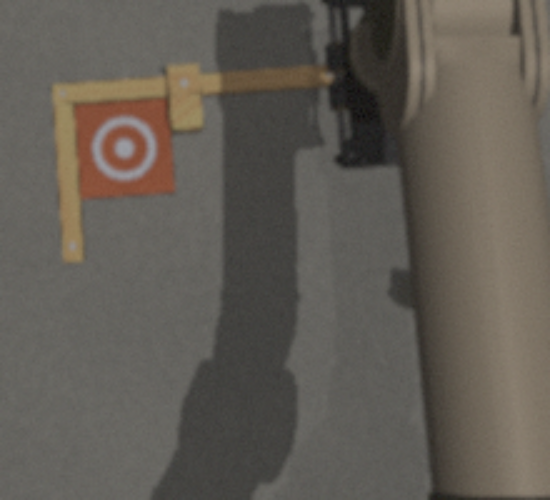

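The tile sits flush in the corner (crop centre 124,148). The stop, at (184,97), touches its right edge, and the arm is clear.

```bash
python3 -c "
from bench import r
print(r.close_job())"
```

```text
the job is handed in; nothing more can be done
None
```

The tile is flush in the jig corner by camera at about (-61, -60) mm and square to the rails within about 0.01 rad. The stop was pushed up until it touched the tile, the arm is clear, and the job was handed in after about 14 s; no verdict was returned.

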